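Dock the vial rack on the shaker and press on its hold-down cover

TASK

Load the platform shaker: set the vial rack on the four spring studs of the shaker's platform and press it down until it is fully home and flush all round. Then, with the rack home, set the hold-down cover on the rack's own four studs and press that fully home too. Either way round will do; keep rack and cover upright, and leave the other things on the bench where they are.

Things in the scene. Friction and masses are not known exactly. Their poses are not given: they have to be found in the camera images.
- platform_top (a point): Shaker, fixed: white body 130 x 150 mm on the bench carrying an aluminium platform 76 x 138 mm. The point is the centre of the platform's top face, 65 mm above the bench; x along its short side, y along its long side, z up. Four steel studs stand on it at x = +-17, y = +-47 mm.
- platform_stud (a point): Tip of the platform's stud at x = +17, y = +47 mm. Every stud is 12 mm thick, 16 mm high, domed, with a bowed spring leaf on its outer side. A layer set on four studs rests on the leaves about 12 mm proud; 10 to 20 N straight down near one end snaps that end home; the other end may then still stand proud and need the same. Home it is flush and the leaves hold it.
- rack_mid (a point): Vial rack, loose: grey block 60 (x) x 120 (y) x 46 mm (z) with four vials, 0.3 to 0.6 kg, resting level on the bench. The point is the block's centre, 23 mm above its underside, 23 mm below its deck. Sockets 14 (x) x 16 (y) mm in the underside at x = +-17, y = +-47 mm; spring studs on the deck at the same places. Home: point 23 mm above the platform's point.
- rack_bar (a point): Middle of the ribbed top of one of the rack's two press bars, 44 (x) x 11 (y) mm, at x = 0, y = +27 mm from the rack's point and 42 mm above it; the other is alike at y = -27. They are the highest part of the rack: stud tips are 39 mm and vial caps 36 mm above the rack's point.
- cover_mid (a point): Hold-down cover, loose: grey lid 60 (x) x 120 (y) x 32 mm (z), hollow below, no studs, 0.12 to 0.23 kg, resting rim down. The point is its centre, 16 mm above its rim and 16 mm below its flat top, ribbed for pressing at y = +-27 mm. Sockets 14 (x) x 16 (y) mm in the rim at x = +-17, y = +-47 mm take the rack's studs. Home: point 39 mm above the rack's point.
- centrifuge: Round bench centrifuge, fixed furniture behind the loose things: about 290 mm across and 215 mm high; origin at its middle, on the bench. Carry things over it or keep in front of it.
- pocket_balance: flat grey pocket balance, 128 x 98 x 18 mm, bystander; origin at the centre of its underside
- forceps: steel forceps lying on the bench, 126 mm long, 19 wide, 9 high, bystander; origin at the centre of its underside
- rubber_stopper: rubber stopper standing on the bench, 27 mm across, 26 high, bystander; origin at the centre of its underside
- beaker_a: small empty glass beaker, 40 x 44 mm, 60 high, bystander; origin at the centre of its underside
- mortar: porcelain mortar, 69 mm across, 47 high, bystander; origin at the centre of its underside
- tip_box: pipette-tip box with a clear lid, 94 x 125 mm, 88 high, bystander; origin at the centre of its underside

How it is judged:
By the outcome, as a careful person would: the job done as asked, in the order asked, and still so for the second after the job is handed in, with the robot touching nothing.
It also fails if it takes over 72 s, if anything falls off the work surface, if the arm or the gripper's body presses on something with over 40 N, if the wrist force passes 120 N, or if a joint passes its speed limit or range.

ROBOT

A 7-joint arm with a two-finger parallel gripper is mounted at the origin on a cart in front of the work surface, level with it; the furniture and walls round the work are solid. World frame = base frame: x ahead of the robot, y to its left, z up, the work surface at z = 0. Lengths are in m, angles in rad, forces in N, time in s.
With the tool pointing down it reaches from about 0.425 to 0.875 m from the base axis. Payload 4.7 kg.
Tool frame: the origin (TCP) lies on the centre line of the jaws, within the pads' length; the fingertips stand 22 mm ahead of it and the grasp point (between the pads) lies 3 mm ahead of it; z points along the fingers, y is the direction in which the jaws open and shut (so a half turn about z gives the same grasp; the last joint's range is limited). The gripper opens to 87 mm and grips with 3 to 60 N. Pads are 19 mm wide; open, the fingers measure 117 mm over their backs; the gripper's body (75 mm by 190 mm) begins 51 mm behind the grasp point.
Start: joints at [1.179, 0.321, -0.07, 1.45, 0.023, 1.371, -0.057], TCP at [0.257, -0.597, 0.245] pointing down, gripper open.
Joint ranges: [-2.86, 2.86], [-0.3, 2.09], [-1.38, 1.24], [0.06, 2.45], [-1.56, 4.7], [0.09, 2.05], [-2.69, 2.69]. Speed limits (rad/s): [2.57, 2.57, 3.14, 3.14, 3.14, 3.14, 3.14].

INTERFACE

Orientations are given as a rotation vector (axis times angle).
In Python, from bench import ctrl, imaging, close_job, finder gives the robot as it stands. The module is installed in compiled form; this text tells all that it offers.
- The arm moves only by the shell command python3 -m jog 'ROWS' [FORCE]. ROWS is JSON, a list that holds one entry, the list of rows, each a list of 7 numbers: the shift along the tool's x, y, z in cm, then the turn, a rotation vector about the tool's x, y, z in degrees, then the finger opening in cm, from 0 to 8.7. In form: [[[dx, dy, dz, ax, ay, az, claw], ...]]. A call has 1 to 12 rows; each row shifts and turns the commanded pose from where the row before left it, along the tool's axes as they then stand; what a row does not reach is not made up. A row lasts 1/10 s, in which the tool goes at most 50 mm and 8.59 degrees, less where a joint would pass 70% of its speed; a pose out of reach is approached as far as the arm can. A call is refused whole if a number of a shift passes 5 or a number of a turn 8.59, either way. A call with a gripper value outside its range is refused whole. The fingers move at their own pace and stop on an object; FORCE is the grip in N (left out, the last holds). Time passes only in rows, so rows that do not move let the fingers close. It gives the time, the measured TCP pose, the force and the opening at its end, in the units of the state.
- ctrl.get_state(): the state, without advancing time (a new reading comes with each control period).
- imaging.get_image(name): name is "scene" or "top"; returns a dict with "frame" (420x560x3 uint8, red, green, blue), "intrinsics" (3x3 intrinsics, pixels), "k1" (the pictures are not rectified: a ray, as slopes to the right and down, at radius r is drawn at 1 + k1 r^2 times it, then the intrinsics apply), "pose" (4x4, takes a point from camera to world coordinates). Camera axes: x right, y down, z forward; pixel columns grow to the right and rows downward; lengths in m; the calibration is good to about 2 mm. A picture is of the moment at which its call begins. There is no depth.
- close_job(): hands the job in, once; it reports no verdict.
Trained networks look in the newest picture that a camera, given by its name, has taken for a name from the list of things; names that differ only in an ending like _2 or _b are one class to them, and where a whole thing is asked for, a point or a joint stands for the part that bears it (a point fixed in the world has none). Each returns a list of dicts, best first, with "conf" (0 to 1); they miss things now and then, are a little off and sometimes report something else, mostly with a low value. They report only what shows in the picture. A call takes as long as a camera call.
- finder.trace(label, camera): "region" (420x560 bool, what is visible of it) and "point" ([row, column] as shares, 0 to 1, of the picture: columns of its width, rows of its height, amid what is visible of it).
- finder.spot_point(label, camera): "point" ([row, column] as shares, 0 to 1, of the picture: columns of its width, rows of its height: a listed point, or the origin of a listed thing).
The state is a dict: "time": time; "joint_positions": joint angles; "qd": joint speeds; "joint_torque": joint torques, N m; "position": TCP position; "tool_rot": TCP orientation; "ft_force": force on the tool from outside, world axes, zero at the start; "torque": the same for the moment, N m; "grip_width": opening from 0.0 (shut) to 1.0 (fully open).
Only numpy, scipy, OpenCV 4.12 (cv2) and the standard library are available. Lean on these libraries where they do the work, as an engineer would, in place of code of your own. Each camera call takes 0.05 s, during which the arm holds its last target. There are 200 camera calls.

## Working session

There is one attempt and no reset: what is moved stays moved. The work goes in short steps, Python scripts to look and compute and a shell command to move; the robot and the scene stay as the last step left them, time stands still between calls to the robot, and variables do not carry over. Pictures are saved under pics/ and viewed, about 8 in all and at most 12, crops included, and the job is handed in when it is done.

```bash
mkdir -p pics; cat > h.py <<'E'
import numpy as np, cv2
from scipy.spatial.transform import Rotation as R
from bench import ctrl, imaging, finder
def cam(n):
    return imaging.get_image(n)
def ray(c,p):
    K=np.array(c['intrinsics']);T=np.array(c['pose'])
    d=(np.array([p[0],p[1],1.])@np.linalg.inv(K).T); x=d[:2].copy(); s=x.copy()
    for _ in range(30): s=x/(1+c['k1']*(s@s))
    v=T[:3,:3]@np.array([s[0],s[1],1.]); return T[:3,3],v/np.linalg.norm(v)
def atz(c,p,z):
    o,v=ray(c,p); return o+v*(z-o[2])/v[2]
def proj(c,P):
    T=np.array(c['pose']);q=T[:3,:3].T@(np.array(P)-T[:3,3]);s=q[:2]/q[2];s=s*(1+c['k1']*(s@s))
    K=np.array(c['intrinsics']);return K[:2,:2]@s+K[:2,2]
def pts(label,n,c,z):
    out=[]
    for d in finder.spot_point(label,n):
        px=np.array([d['point'][1]*560,d['point'][0]*420]); out.append((round(d['conf'],2),px.round(1),atz(c,px,z).round(4)))
    return out
def show(c,f,crop=None,s=1):
    im=c['frame'][:,:,::-1]
    if crop: im=im[crop[1]:crop[3],crop[0]:crop[2]]
    cv2.imwrite('pics/'+f,cv2.resize(im,None,fx=s,fy=s,interpolation=cv2.INTER_CUBIC))
def st():
    s=ctrl.get_state(); M=R.from_rotvec(s['tool_rot']).as_matrix()
    print('t',round(s['time'],2),'pos',np.round(s['position'],4),'F',np.round(s['ft_force'],1),'T',np.round(s['torque'],2),'grip',round(s['grip_width'],3)); print('M',M.round(3).tolist(),'q',np.round(s['joint_positions'],2)); return s,M
E
cat > a.py <<'E'
from h import *
st()
Z=dict(platform_top=.065,platform_stud=.081,rack_mid=.023,rack_bar=.065,cover_mid=.016,centrifuge=0,pocket_balance=0,forceps=0,rubber_stopper=0,beaker_a=0,mortar=0,tip_box=0)
for n in('scene','top'):
    c=cam(n);show(c,n+'0.png',s=1.4);print(n,np.array(c['pose'])[:3].round(3).tolist(),c['intrinsics'],c['k1'])
    for l,z in Z.items(): print(l,pts(l,n,c,z)[:4])
E
python3 a.py
```

```text
t 0.0 pos [ 0.2563 -0.5967  0.2435] F [-0.4 -0.9 -0.1] T [-0.    0.02  0.02] grip 0.997
M [[0.919, 0.395, -0.001], [0.395, -0.919, 0.002], [-0.0, -0.002, -1.0]] q [ 1.18  0.32 -0.07  1.45  0.02  1.37 -0.06]
scene [[-0.866, -0.194, 0.461, -0.137], [-0.5, 0.382, -0.778, 1.319], [-0.025, -0.904, -0.427, 0.71]] [[512.84752081   0.         274.50695619]
 [  0.         512.84752081 199.68809124]
 [  0.           0.           1.        ]] -0.1827921956469734
platform_top [(0.87, array([358.1, 166.2]), array([ 0.439 , -0.2142,  0.065 ]))]
platform_stud [(0.94, array([348.8, 162.3]), array([ 0.466 , -0.1954,  0.081 ]))]
rack_mid [(0.57, array([306.8, 221.2]), array([0.4498, 0.1522, 0.023 ]))]
rack_bar []
cover_mid [(0.58, array([330.6, 202.5]), array([ 0.4462, -0.0054,  0.016 ]))]
centrifuge []
pocket_balance [(0.9, array([276.9, 267.2]), array([0.4238, 0.3719, 0.    ]))]
forceps [(0.66, array([294.1, 245.1]), array([0.4372, 0.254 , 0.    ]))]
rubber_stopper [(0.45, array([273.4, 220.6]), array([0.56 , 0.155, 0.   ]))]
beaker_a [(0.52, array([334. , 193.6]), array([ 0.4777, -0.1028,  0.    ])
[... 932 characters left out ...]
[209.5, 251.9]), array([0.425 , 0.3665, 0.    ]))]
pocket_balance [(0.66, array([208.7, 251.6]), array([0.4261, 0.3689, 0.    ]))]
forceps [(0.46, array([245.4, 246.6]), array([0.4383, 0.2602, 0.    ]))]
rubber_stopper [(0.74, array([284.5, 242.2]), array([0.4484, 0.1445, 0.    ])), (0.52, array([209.1, 252. ]), array([0.4248, 0.3677, 0.    ])), (0.38, array([284.4, 208.6]), array([0.5498, 0.1418, 0.    ]))]
beaker_a [(0.77, array([362.1, 237.5]), array([ 0.4562, -0.0861,  0.    ]))]
mortar [(0.71, array([146.7, 225.7]), array([0.5082, 0.5578, 0.    ]))]
tip_box [(0.79, array([129.9, 251.9]), array([0.43  , 0.6063, 0.    ])), (0.75, array([401.8, 225.8]), array([ 0.4881, -0.208 ,  0.    ]))]
```

View pics/top0.png

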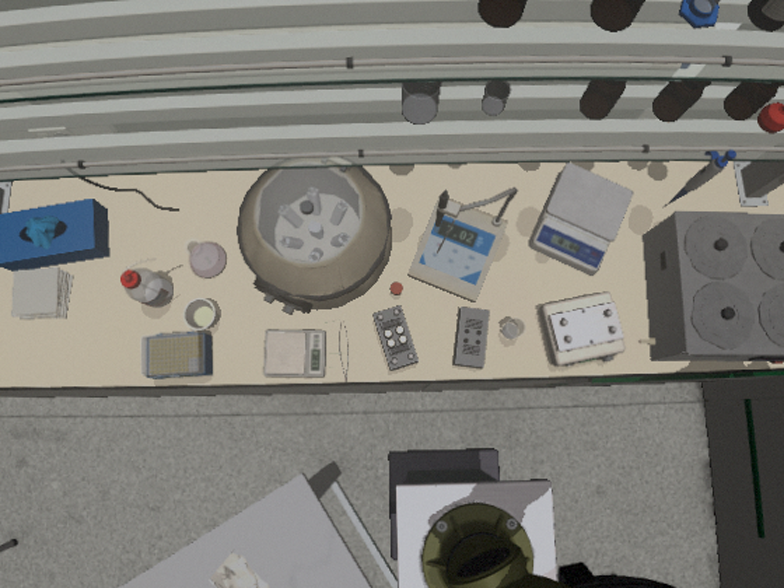

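View pics/scene0.png

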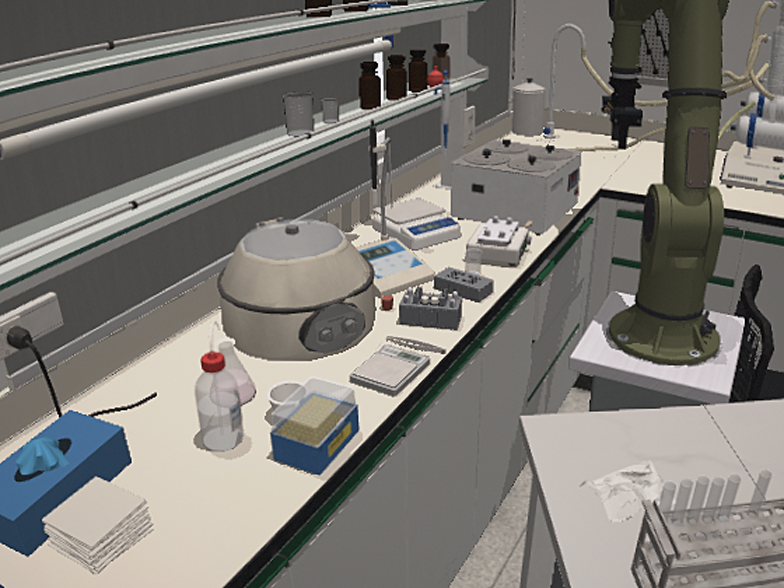

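The top view shows the rack at about (395,337)/1.4, the cover at (471,336)/1.4, and the shaker with its four studs at (583,330)/1.4. In the scene view the same row runs from the rack (430,306) through the cover (464,283) to the shaker (500,240). Next I'll get yaw and a refined position.

```bash
cat > b.py <<'E'
from h import *
from scipy.optimize import minimize
C={n:cam(n) for n in('scene','top')}
def boxmask(c,x,y,yaw,dx,dy,z0,z1,parts=None):
    S=8; m=np.zeros((420*2,560*2),np.uint8)
    Rz=np.array([[np.cos(yaw),-np.sin(yaw)],[np.sin(yaw),np.cos(yaw)]])
    P=[proj(c,[*(Rz@[sx*dx/2,sy*dy/2]+[x,y]),z]) for sx in(-1,1) for sy in(-1,1) for z in(z0,z1)]
    h=cv2.convexHull(np.array(P,np.float32))
    return h
def area_mask(h):
    s=16; m=np.zeros((420,560),np.float32)
    big=np.zeros((840*1,1120),np.uint8); cv2.fillConvexPoly(big,np.round((h+.5)*2*s-s/2).astype(np.int32),255,cv2.LINE_AA,4)
    return cv2.resize(big,(560,420),interpolation=cv2.INTER_AREA)/255.
def fit(label,dx,dy,z0,z1,x0,cams=('scene','top')):
    Rg={}
    for n in cams:
        r=finder.trace(label,n)
        if r: Rg[n]=r[0]['region'].astype(float); print(label,n,r[0]['conf'],Rg[n].sum(), cv2.boundingRect(r[0]['region'].astype(np.uint8)))
    def cost(p): return sum(np.abs(area_mask(boxmask(C[n],p[0],p[1],p[2],dx,dy,z0,z1))-Rg[n]).sum()/Rg[n].sum() for n in Rg)
    best=min((minimize(cost,[x0[0],x0[1],a],method='Nelder-Mead',options=dict(initial_simplex=[[x0[0],x0[1],a],[x0[0]+.01,x0[1],a],[x0[0],x0[1]+.01,a],[x0[0],x0[1],a+.15]])) for a in np.radians([-100,-80])),key=lambda r:r.fun)
    print(label,best.x[:2].round(4),np.degrees(best.x[2]).round(1),best.fun)
for l,a in (('rack_mid',(.06,.12,0,.046,(.445,.151))),('cover_mid',(.06,.12,0,.032,(.447,-.01)))):
    for cs in(('scene','top'),('top',)):
        fit(l,*a,cams=cs)
for n in C:
  for d in finder.trace('platform_top',n)[:1]: print(n,d['conf'],d['region'].sum(),d['point'])
a=C['top']['frame'][205:270,255:455,::-1]; b=C['scene']['frame'][150:240,270:390,::-1]
cv2.imwrite('pics/c1.png',np.vstack([cv2.resize(a,(800,260),interpolation=cv2.INTER_CUBIC),np.pad(cv2.resize(C['scene']['frame'][148:198,325:390,::-1],(390,300),interpolation=cv2.INTER_CUBIC),((0,0),(0,410),(0,0)))]))
E
python3 b.py
```

```text
rack_mid scene 0.91 1144.0 (285, 204, 46, 32)
rack_mid top 0.79 875.0 (268, 219, 30, 46)
rack_mid [0.4486 0.1503] -75.0 0.1999790405672759
rack_mid top 0.79 875.0 (268, 219, 30, 46)
rack_mid [0.4481 0.1512] -75.7 0.10204593837535014
cover_mid scene 0.63 662.0 (310, 191, 43, 24)
cover_mid top 0.56 932.0 (324, 220, 26, 43)
cover_mid [ 0.4458 -0.0068] -98.8 0.19940596546438552
cover_mid top 0.56 932.0 (324, 220, 26, 43)
cover_mid [ 0.446  -0.0067] -98.7 0.05869729866195405
scene 0.64 1088 [0.4136, 0.6346]
top 0.65 2471 [0.5593, 0.7398]
```

View pics/c1.png

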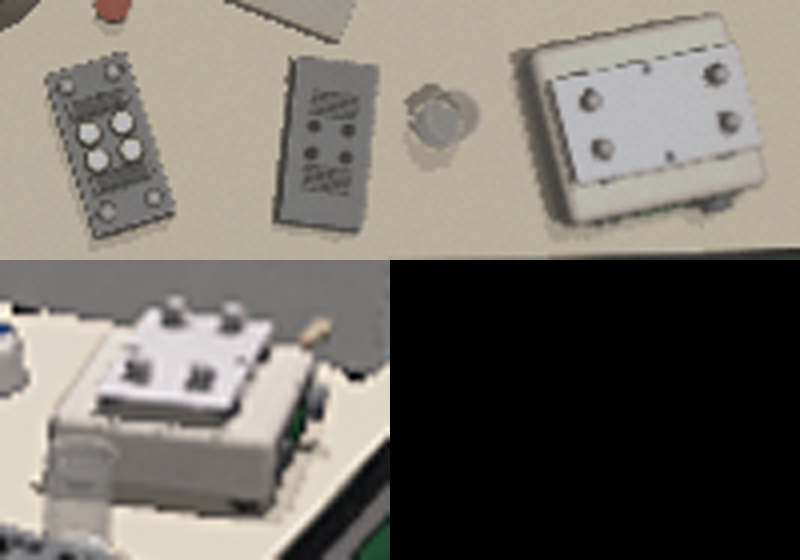

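The crop shows the rack's long axis leaning left, about 15° off x, and the cover leaning right. In the top crop the platform studs are at (591,100), (716,74), (730,122) and (602,150), and in the scene crop at (175,312), (232,318), (135,370) and (200,376). I'll solve the platform pose from these.

```bash
cat > d.py <<'E'
from h import *
from scipy.optimize import least_squares
C={n:cam(n) for n in('scene','top')}
top=(np.array([[591,100],[716,74],[730,122],[602,150]])+.5)/4-.5+[255,205]
sc=(np.array([[135,370-260],[175,312-260],[232,318-260],[200,376-260]])+.5)/6-.5+[325,148]
# local (x,y) order: top (NW=+x,+y), (NE=+x,-y), (SE=-x,-y),(SW=-x,+y)
L=np.array([[17,47],[17,-47],[-17,-47],[-17,47]])/1e3
def P(p,z): c,s=np.cos(p[2]),np.sin(p[2]); return [[p[0]+c*a-s*b,p[1]+s*a+c*b,z] for a,b in L]
def res(p,w,z=.074): 
    r=[]
    if 't' in w: r+=[proj(C['top'],q)-u for q,u in zip(P(p,z),top)]
    if 's' in w: r+=[proj(C['scene'],q)-u for q,u in zip(P(p,z),sc)]
    return np.ravel(r)
for w in('t','s','ts'):
    f=least_squares(res,[.455,-.225,.2],args=(w,)); print(w,f.x[:2].round(4),np.degrees(f.x[2]).round(2),res(f.x,w).round(1))
for n in C: print(n,pts('platform_top',n,C[n],.065)[:1])
st()
E
python3 d.py
```

```text
t [ 0.4558 -0.2343] 10.09 [-0.2  0.3  0.2  0.2 -0.1 -0.2  0.1 -0.3]
s [ 0.455  -0.2298] 9.3 [ 0.5 -0.2 -0.   0.1 -0.   0.2 -0.4 -0.1]
ts [ 0.456  -0.2339] 9.78 [-0.4  0.2  0.1  0.2 -0.2 -0.1 -0.1 -0.5  0.8 -0.6  0.  -0.3 -0.  -0.3
 -0.1 -0.5]
scene [(0.88, array([354.6, 164.9]), array([ 0.4543, -0.22  ,  0.065 ]))]
top [(0.56, array([416.5, 235.2]), array([ 0.4496, -0.2278,  0.065 ]))]
t 2.0 pos [ 0.2565 -0.5972  0.2446] F [ 0.4 -1.7 -0.3] T [-0.   -0.03  0.03] grip 1.001
M [[0.919, 0.395, -0.0], [0.395, -0.919, -0.0], [-0.0, 0.0, -1.0]] q [ 1.18  0.32 -0.07  1.45  0.02  1.37 -0.06]
```

```bash
python3 -m jog '[[[0,0,-5,0,0,0,8.7],[2,-4,0,0,0,0,8.7],[2,-4,0,0,0,0,8.7],[2,-4.5,0,0,0,0,8.7],[2,-4.5,0,0,0,0,8.7],[2,-4.5,0,0,0,0,8.7]]]' 30
```

```text
time: 2.6
position: [0.2635, -0.3583, 0.2946]
tool_rot: [3.077, 0.633, 0.0]
ft_force: [0.0, 0.7, 0.1]
grip_width: 1.0
```

```bash
python3 -m jog '[[[4.5,-2,0,0,0,8.3,8.7],[4.5,-2,0,0,0,0,8.7],[4.5,-2,0,0,0,0,8.7],[4.5,-2,0,0,0,0,8.7],[1.6,-4.5,0,0,0,0,8.7],[1.6,-4.5,0,0,0,0,8.7],[1.6,-4.5,0,0,0,0,8.7],[1.6,-4.5,0,0,0,0,8.7],[1.6,-4.5,0,0,0,0,8.7],[1.6,-4.5,0,0,0,0,8.7],[1.6,-4.5,0,0,0,0,8.7],[1.6,-4.5,0,0,0,0,8.7]]]'; python3 -c "from h import *;st()"
```

```text
time: 3.8
position: [0.433, 0.1499, 0.295]
tool_rot: [3.111, 0.43, 0.003]
ft_force: [1.1, -0.4, -0.3]
grip_width: 0.998
t 3.8 pos [0.433  0.1499 0.295 ] F [ 1.1 -0.4 -0.3] T [-0.   -0.07  0.  ] grip 0.998
M [[0.963, 0.271, 0.002], [0.271, -0.963, -0.001], [0.001, 0.002, -1.0]] q [ 0.64 -0.14 -0.93  1.8  -0.11  1.43 -1.57]
```

```bash
python3 -m jog '[[[1.4,0.3,0,0,0,0,8.7],[0,0,4.8,0,0,0,8.7],[0,0,4.8,0,0,0,8.7],[0,0,4.8,0,0,0,8.7],[0,0,4.8,0,0,0,8.7],[0,0,0,0,0,0,8.7]]]'; python3 - <<'E'
from h import *
s,M=st()
a,b=cam('top'),cam('scene')
p=np.array(s['position'])
for c in(a,b): print([proj(c,p+M@[0,sy*.0435,.022]).round(1) for sy in(-1,1)])
A=cv2.resize(a['frame'][200:275,240:320,::-1],(400,375),interpolation=cv2.INTER_CUBIC)
B=cv2.resize(b['frame'][165:240,270:350,::-1],(400,375),interpolation=cv2.INTER_CUBIC)
cv2.imwrite('pics/e.png',np.hstack([A,B]))
E
```

```text
time: 4.4
position: [0.4426, 0.1476, 0.0972]
tool_rot: [-3.11, -0.431, 0.019]
ft_force: [-1.7, -1.2, -0.2]
grip_width: 1.001
t 4.4 pos [0.4426 0.1476 0.0972] F [-1.7 -1.2 -0.2] T [ 0.02  0.1  -0.04] grip 1.001
M [[0.962, 0.272, -0.012], [0.272, -0.962, -0.0], [-0.012, -0.003, -1.0]] q [ 0.57  0.17 -1.    2.03  0.16  1.04 -1.8 ]
[array([268.7, 245.6]), array([298.7, 236.3])]
[array([307.1, 211.5]), array([312.7, 198.4])]
```

View pics/e.png

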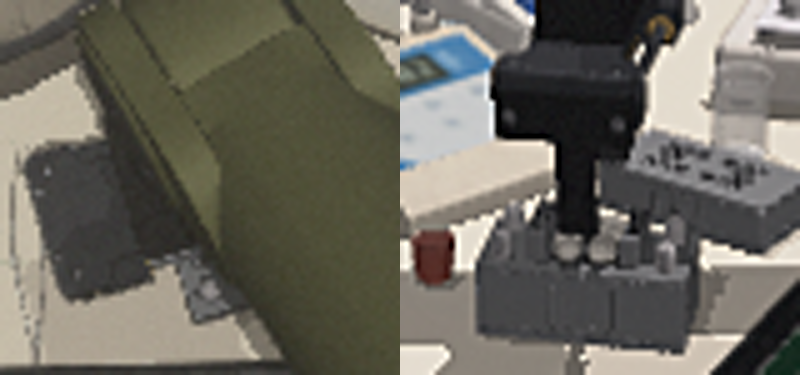

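The scene crop has the finger at about (577,235), which agrees with the predicted fingertip at (585,232). It sits above the rack's middle, and the arm blocks the top view. I'm correcting about 6 mm along the rack and descending.

```bash
python3 -m jog '[[[0.6,-0.2,0,0,0,0,8.7],[0,0,2,0,0,0,8.7],[0,0,0,0,0,0,8.7]]]'
```

```text
time: 4.8
position: [0.4539, 0.1524, 0.0837]
tool_rot: [3.111, 0.429, 0.003]
ft_force: [0.1, -0.6, -0.0]
grip_width: 1.0
```

```bash
python3 -m jog '[[[-0.6,0,0,0,0,0,8.7],[0,0,2.6,0,0,0,8.7],[0,0,2.5,0,0,0,8.7],[0,0,0,0,0,0,8.7],[0,0,0,0,0,0,8.7]]]'
```

```text
time: 5.3
position: [0.4476, 0.1511, 0.0329]
tool_rot: [3.112, 0.43, 0.002]
ft_force: [0.8, -0.0, 1.2]
grip_width: 0.997
```

```bash
python3 -m jog '[[[0,0,0,0,0,0,5],[0,0,0,0,0,0,5],[0,0,0,0,0,0,5],[0,0,0,0,0,0,5],[0,0,0,0,0,0,5],[0,0,0,0,0,0,5],[0,0,0,0,0,0,5]]]' 40
```

```text
time: 6.0
position: [0.4474, 0.1511, 0.032]
tool_rot: [-3.112, -0.43, -0.001]
ft_force: [-1.8, 0.4, 5.1]
grip_width: 0.685
```

```bash
python3 -m jog '[[[0,0,-2,0,0,0,5],[0,0,-4,0,0,0,5],[0,0,-4,0,0,0,5],[0,0,-4,0,0,0,5],[0,0,-3,0,0,0,5],[-0.6,2,0,0,0,0,5],[-1,4,0,0,0,0,5],[-1,4,0,0,0,0,5],[-1,4,0,0,0,0,5],[-1,4,0,0,0,0,5],[-1,4,0,0,0,0,5],[-1,4,0,0,0,0,5]]]'
python3 -m jog '[[[-1,4,0,0,0,0,5],[-1,4,0,0,0,0,5],[-1,3.3,0,0,0,0,5],[0,0,0,0,0,-8.4,5],[0,0,0,0,0,-8.4,5],[0,0,0,0,0,-8.4,5],[0,0,0,0,0,-8.4,5],[0,0,0,0,0,-8.4,5],[0,0,0,0,0,-8.4,5],[0,0,0,0,0,-8.4,5],[0,0,0,0,0,-8.4,5]]]'
python3 -m jog '[[[0,0,0,0,0,-8.4,5],[0,0,0,0,0,-8.4,5],[0,0,0,0,0,0,5],[0,0,0,0,0,0,5]]]'; python3 -c "from h import *;st()"
```

```text
time: 7.2
position: [0.4527, -0.119, 0.2004]
tool_rot: [-3.112, -0.43, 0.003]
ft_force: [0.9, 0.5, -3.8]
grip_width: 0.683
time: 8.3
position: [0.4547, -0.2339, 0.2001]
tool_rot: [-2.346, -2.086, 0.002]
ft_force: [-0.8, -0.3, -3.9]
grip_width: 0.685
time: 8.7
position: [0.4551, -0.2341, 0.2007]
tool_rot: [-2.028, -2.397, 0.0]
ft_force: [-0.7, -0.8, -3.4]
grip_width: 0.689
t 8.7 pos [ 0.4551 -0.2341  0.2007] F [-0.7 -0.8 -3.4] T [ 0.02 -0.15 -0.02] grip 0.689
M [[-0.166, 0.986, -0.001], [0.986, 0.166, 0.001], [0.001, -0.001, -1.0]] q [ 1.09  0.1  -0.7   1.83  0.07  1.24  0.54]
```

```bash
python3 -m jog '[[[0,0,3,0,0,0,5],[0,0,3,0,0,0,5],[0,0,1.2,0,0,0,5],[0,0,0,0,0,0,5],[0,0,0,0,0,0,5]]]'; cat > f.py <<'E'
from h import *
s,M=st(); p=np.array(s['position'])
a,b=cam('top'),cam('scene')
print('tcp px',proj(a,p).round(1),proj(b,p).round(1))
for n,c in(('top',a),('scene',b)):
    for l,z in(('rack_mid',p[2]-.009),('rack_bar',p[2]+.033),('platform_top',.065),('platform_stud',.081)):
        for cf,px,w in pts(l,n,c,z)[:2]: print(n,l,cf,px,w,'tool frame',((w-p)@M).round(4))
A=cv2.resize(a['frame'][195:270,375:455,::-1],(400,375),interpolation=cv2.INTER_CUBIC)
B=cv2.resize(b['frame'][120:195,315:395,::-1],(400,375),interpolation=cv2.INTER_CUBIC)
cv2.imwrite('pics/f.png',np.hstack([A,B])); np.save('fr.npy',np.stack([a['frame'],b['frame']]))
E
python3 f.py
```

```text
time: 9.2
position: [0.4564, -0.2344, 0.1304]
tool_rot: [2.025, 2.4, 0.001]
ft_force: [0.6, -0.1, -3.7]
grip_width: 0.688
t 9.2 pos [ 0.4564 -0.2344  0.1304] F [ 0.6 -0.1 -3.7] T [-0.01 -0.16 -0.  ] grip 0.688
M [[-0.168, 0.986, 0.001], [0.986, 0.168, -0.0], [-0.0, 0.001, -1.0]] q [ 1.07  0.18 -0.7   1.91  0.13  1.1   0.49]
tcp px [426.7 229.1] [356.3 145.5]
top rack_mid 0.55 [425.4 234. ] [ 0.4446 -0.2329  0.1214] tool frame [ 0.0035 -0.0114  0.009 ]
top rack_bar 0.58 [439.4 225.4] [ 0.4601 -0.2567  0.1634] tool frame [-0.0226 -0.0001 -0.033 ]
top rack_bar 0.2 [245.4 247.6] [0.4163 0.2465 0.1634] tool frame [ 0.4808  0.0414 -0.0332]
top platform_top 0.74 [281.8 208.2] [0.5374 0.1502 0.065 ] tool frame [0.3655 0.1445 0.0654]
top platform_top 0.72 [418.3 235.6] [ 0.4483 -0.2329  0.065 ] tool frame [ 0.0029 -0.0078  0.0654]
top platform_stud 0.74 [399.3 230.6] [ 0.4618 -0.1747  0.081 ] tool frame [0.058  0.0153 0.0494]
scene rack_mid 0.78 [354.4 149.1] [ 0.4575 -0.2211  0.1214] tool frame [0.013  0.0033 0.009 ]
scene rack_mid 0.51 [352.8 166. ] [ 0.4041 -0.0742  0.1214] tool frame [ 0.1667 -0.0246  0.0089]
scene rack_bar 0.97 [359.5 132.1] [ 0.4643 -0.2813  0.1634] tool frame [-0.0476 -0.0001 -0.033 ]
scene rack_bar 0.26 [354.7 146.5] [ 0.4235 -0.1344  0.1634] tool frame [ 0.1041 -0.0156 -0.0331]
scene platform_top 0.62 [355.3 165.6] [ 0.4496 -0.2149  0.065 ] tool frame [ 0.0204 -0.0035  0.0654]
scene platform_stud 0.78 [349.5 163.7] [ 0.4589 -0.1841  0.081 ] tool frame [0.0492 0.0108 0.0494]
```

View pics/f.png

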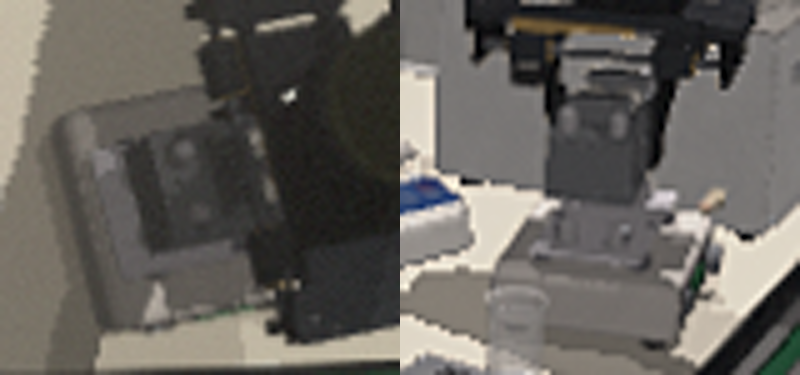

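The top crop shows two of the deck studs at (183,152) and (200,210). The scene crop shows the rack's end studs at (570,122) and (620,122). From these I'll get the rack's offset along the tool x.

```bash
python3 - <<'E'
from h import *
a,b=cam('top'),cam('scene')
s,M=st(); p=np.array(s['position'])
T=(np.array([[183,152],[200,210]])+.5)/5-.5+[375,195]
S=(np.array([[570-400,120],[620-400,122]])+.5)/5-.5+[315,120]
for c,q in((a,T),(b,S)):
    for u in q: w=atz(c,u,p[2]+.023); print(w.round(4),((w-p)@M).round(4))
for c in (a,b):
  for sy in(17,-17): print(proj(c,p+M@[.047,sy/1e3,-.023]).round(1))
print(T.round(1),S.round(1))
E
```

```text
t 9.8 pos [ 0.4558 -0.2343  0.1297] F [-0.2 -1.1 -3.7] T [-0.02 -0.07 -0.  ] grip 0.689
M [[-0.169, 0.986, 0.0], [0.986, 0.169, -0.0], [-0.0, 0.0, -1.0]] q [ 1.07  0.18 -0.7   1.91  0.13  1.1   0.49]
[ 0.465  -0.1859  0.1527] [ 0.0462  0.0172 -0.023 ]
[ 0.4342 -0.1922  0.1527] [ 0.0452 -0.0142 -0.023 ]
[ 0.4632 -0.1807  0.1527] [ 0.0516  0.0163 -0.023 ]
[ 0.4322 -0.1918  0.1527] [ 0.0458 -0.0161 -0.023 ]
[410.9 225.1]
[414.2 237.8]
[348.7 143.1]
[358.8 144.1]
[[411.2 225. ]
 [414.6 236.6]] [[348.6 143.6]
 [358.6 144. ]]
```

The in-hand offset is within about 1.3 mm, so I'll lower onto the studs and watch the force.

```bash
python3 -m jog '[[[0,0,0.8,0,0,0,5],[0,0,0.5,0,0,0,5],[0,0,0.3,0,0,0,5],[0,0,0,0,0,0,5],[0,0,0,0,0,0,5]]]'; python3 -m jog '[[[0,0,0.2,0,0,0,5],[0,0,0.2,0,0,0,5],[0,0,0,0,0,0,5],[0,0,0,0,0,0,5]]]'; python3 -c "from h import *;st()"
```

```text
time: 10.3
position: [0.4558, -0.2342, 0.1135]
tool_rot: [-2.025, -2.402, -0.0]
ft_force: [0.4, -0.7, -3.1]
grip_width: 0.687
time: 10.7
position: [0.4557, -0.2343, 0.1095]
tool_rot: [-2.025, -2.402, 0.0]
ft_force: [-0.1, 0.1, -4.0]
grip_width: 0.68
t 10.7 pos [ 0.4557 -0.2343  0.1095] F [-0.1  0.1 -4. ] T [-0.03 -0.02 -0.04] grip 0.68
M [[-0.169, 0.986, -0.0], [0.986, 0.169, 0.0], [0.0, -0.0, -1.0]] q [ 1.06  0.2  -0.69  1.93  0.15  1.06  0.47]
```

```bash
python3 -m jog '[[[0,0,0.2,0,0,0,5],[0,0,0.1,0,0,0,5],[0,0,0,0,0,0,5],[0,0,0,0,0,0,5]]]';python3 -m jog '[[[0,0,0.2,0,0,0,5],[0,0,0.1,0,0,0,5],[0,0,0,0,0,0,5],[0,0,0,0,0,0,5]]]'; python3 -c "from h import *;st()"
```

```text
time: 11.1
position: [0.4557, -0.2346, 0.1069]
tool_rot: [2.025, 2.401, -0.001]
ft_force: [-2.5, -0.7, 1.4]
grip_width: 0.684
time: 11.5
position: [0.4563, -0.2347, 0.1053]
tool_rot: [2.024, 2.401, -0.001]
ft_force: [-5.4, 1.6, 11.3]
grip_width: 0.687
t 11.5 pos [ 0.4563 -0.2347  0.1053] F [-5.4  1.6 11.3] T [ 0.2   1.25 -0.14] grip 0.687
M [[-0.169, 0.986, 0.0], [0.986, 0.169, -0.002], [-0.002, 0.0, -1.0]] q [ 1.06  0.21 -0.69  1.93  0.15  1.05  0.47]
```

Contact came at about the right height for resting on the leaves. The −x side force suggests I'm about 1 mm off in tool y, so I'm easing that way.

```bash
python3 -m jog '[[[0,-0.1,0,0,0,0,5],[0,0,0,0,0,0,5],[0,0,0,0,0,0,5]]]'; python3 - <<'E'
from h import *
st(); a,b=cam('top'),cam('scene')
A=cv2.resize(a['frame'][195:270,375:455,::-1],(400,375),interpolation=cv2.INTER_CUBIC)
B=cv2.resize(b['frame'][130:195,325:390,::-1],(400,400),interpolation=cv2.INTER_CUBIC)[:375]
cv2.imwrite('pics/g.png',np.hstack([A,B]))
E
```

```text
time: 11.8
position: [0.4561, -0.2348, 0.1053]
tool_rot: [2.023, 2.4, 0.0]
ft_force: [-3.7, 0.9, 10.1]
grip_width: 0.688
t 11.8 pos [ 0.4561 -0.2348  0.1053] F [-3.7  0.9 10.1] T [ 0.18  0.83 -0.02] grip 0.688
M [[-0.169, 0.986, 0.002], [0.986, 0.169, -0.002], [-0.002, 0.002, -1.0]] q [ 1.06  0.21 -0.69  1.93  0.15  1.05  0.47]
```

View pics/g.png

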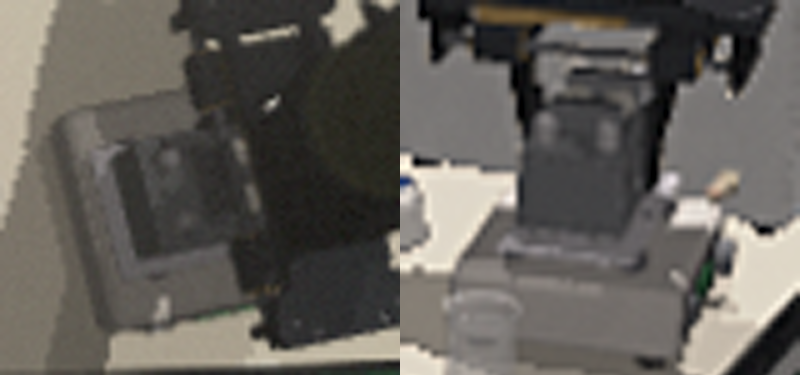

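The picture shows the rack sitting inside the platform's outline. It barely moved sideways, so the studs are in the sockets. I'll null the remaining side force and press straight down while holding it.

```bash
python3 -m jog '[[[0,-0.15,0,0,0,0,5],[0,0,0.3,0,0,0,5],[0,0,0.3,0,0,0,5],[0,0,0,0,0,0,5]]]' 60;  python3 -m jog '[[[0,0,0.3,0,0,0,5],[0,0,0.3,0,0,0,5],[0,0,0,0,0,0,5]]]'; python3 -c "from h import *;st()"
```

```text
time: 12.3
position: [0.4547, -0.2346, 0.0972]
tool_rot: [2.023, 2.4, 0.003]
ft_force: [3.9, 0.1, -6.6]
grip_width: 0.685
time: 12.6
position: [0.4548, -0.2346, 0.0969]
tool_rot: [2.024, 2.401, -0.003]
ft_force: [-11.3, 6.5, 38.0]
grip_width: 0.69
t 12.6 pos [ 0.4548 -0.2346  0.0969] F [-11.3   6.5  38. ] T [ 1.53  2.51 -0.  ] grip 0.69
M [[-0.17, 0.986, -0.0], [0.986, 0.17, -0.002], [-0.002, -0.0, -1.0]] q [ 1.06  0.22 -0.69  1.94  0.16  1.04  0.46]
```

It snapped. TCP z is 0.097, which puts the rack centre at 0.088, its home height. I'll release, lift, and press each bar with the closed fingers to check both ends.

```bash
python3 -m jog '[[[0,0,-0.5,0,0,0,5],[0,0,0,0,0,0,8.7],[0,0,0,0,0,0,8.7],[0,0,0,0,0,0,8.7],[0,0,0,0,0,0,8.7],[0,0,0,0,0,0,8.7]]]';  python3 -m jog '[[[0,0,-2,0,0,0,8.7],[0,0,-4,0,0,0,8.7],[0,0,-4,0,0,0,8.7],[2.6,0,0,0,0,0,0],[0,0,0,0,0,0,0],[0,0,0,0,0,0,0],[0,0,0,0,0,0,0],[0,0,0,0,0,0,0],[0,0,0,0,0,0,0],[0,0,0,0,0,0,0]]]'; python3 -c "from h import *;st()"
```

```text
time: 13.2
position: [0.4531, -0.2347, 0.0962]
tool_rot: [-2.025, -2.401, 0.0]
ft_force: [0.3, 0.3, -0.5]
grip_width: 0.982
time: 14.2
position: [0.4488, -0.2093, 0.1963]
tool_rot: [-2.025, -2.401, -0.0]
ft_force: [0.1, -0.1, -0.6]
grip_width: 0.449
t 14.2 pos [ 0.4488 -0.2093  0.1963] F [ 0.1 -0.1 -0.6] T [ 0.03 -0.07 -0.02] grip 0.449
M [[-0.169, 0.986, -0.0], [0.986, 0.169, 0.001], [0.001, -0.0, -1.0]] q [ 1.09  0.06 -0.72  1.87  0.04  1.23  0.52]
```

```bash
python3 -m jog '[[[0.1,0.1,0,0,0,0,0],[0,0,0,0,0,0,0],[0,0,0,0,0,0,0],[0,0,0,0,0,0,0],[0,0,1.5,0,0,0,0],[0,0,1.5,0,0,0,0],[0,0,1,0,0,0,0],[0,0,0.5,0,0,0,0],[0,0,0.3,0,0,0,0],[0,0,0.3,0,0,0,0],[0,0,0,0,0,0,0]]]'; python3 -c "from h import *;st()"
```

```text
time: 15.3
position: [0.4488, -0.2074, 0.152]
tool_rot: [-2.023, -2.399, 0.008]
ft_force: [-22.2, 9.3, 54.4]
grip_width: 0.006
t 15.3 pos [ 0.4488 -0.2074  0.152 ] F [-22.2   9.3  54.4] T [ 2.19  5.11 -0.03] grip 0.006
M [[-0.169, 0.986, -0.006], [0.986, 0.169, -0.002], [-0.001, -0.006, -1.0]] q [ 1.07  0.11 -0.73  1.92  0.09  1.14  0.48]
```

That end is home: contact at 0.152 as predicted, holding at 54 N. Now the other end.

```bash
python3 -m jog '[[[0,0,-2,0,0,0,0],[0,0,-1,0,0,0,0],[-3,0.1,0,0,0,0,0],[-2.4,0.1,0,0,0,0,0],[0,0,0,0,0,0,0],[0,0,1.5,0,0,0,0],[0,0,0.8,0,0,0,0],[0,0,0.3,0,0,0,0],[0,0,0.2,0,0,0,0],[0,0,0,0,0,0,0]]]'; python3 -c "from h import *;st()"
```

```text
time: 16.3
position: [0.4605, -0.2594, 0.1521]
tool_rot: [-2.022, -2.403, 0.006]
ft_force: [-14.5, 6.7, 37.6]
grip_width: 0.004
t 16.3 pos [ 0.4605 -0.2594  0.1521] F [-14.5   6.7  37.6] T [1.5  3.21 0.01] grip 0.004
M [[-0.171, 0.985, -0.003], [0.985, 0.171, -0.002], [-0.001, -0.004, -1.0]] q [ 1.09  0.19 -0.69  1.85  0.13  1.15  0.53]
```

Both rack ends bottom at 0.152, so the rack is home. Next I go above the cover with the gripper open, turned by 71.5°.

```bash
python3 -m jog '[[[0,0,-3,0,0,0,8.7],[0,0,-4,0,0,0,8.7],[4.2,0.5,0,0,0,0,8.7],[4.2,0.5,0,0,0,0,8.7],[4.2,0.5,0,0,0,0,8.7],[4.2,0.5,0,0,0,0,8.7],[4.2,0.5,0,0,0,0,8.7],[4.2,0.4,0,0,0,0,8.7],[0,0,0,0,0,-8,8.7],[0,0,0,0,0,-8,8.7],[0,0,0,0,0,-8,8.7],[0,0,0,0,0,-8,8.7]]]';  python3 -m jog '[[[0,0,0,0,0,-8,8.7],[0,0,0,0,0,-8,8.7],[0,0,0,0,0,-8,8.7],[0,0,0,0,0,-8,8.7],[0,0,0,0,0,-7.5,8.7],[0,0,0,0,0,0,8.7],[0,0,0,0,0,0,8.7]]]'; python3 - <<'E'
from h import *
s,M=st(); a,b=cam('top'),cam('scene'); p=np.array(s['position'])
print(((np.array([.446,-.0068,0])-p)@M).round(4), np.degrees(np.arctan2(M[1,0],M[0,0])))
A=cv2.resize(a['frame'][200:270,375:450,::-1],(400,373),interpolation=cv2.INTER_CUBIC)
B=cv2.resize(b['frame'][140:205,325:390,::-1],(400,400),interpolation=cv2.INTER_CUBIC)[:373]
cv2.imwrite('pics/h.png',np.hstack([A,B]))
E
```

```text
time: 17.5
position: [0.4457, -0.0064, 0.2161]
tool_rot: [-1.273, -2.87, 0.002]
ft_force: [0.2, -0.4, -0.1]
grip_width: 0.969
time: 18.2
position: [0.4461, -0.0069, 0.2166]
tool_rot: [-0.243, -3.131, 0.0]
ft_force: [-0.3, 1.3, -0.1]
grip_width: 0.999
t 18.2 pos [ 0.4461 -0.0069  0.2166] F [-0.3  1.3 -0.1] T [ 0.08 -0.11 -0.02] grip 0.999
M [[-0.988, 0.154, -0.001], [0.154, 0.988, -0.0], [0.001, -0.0, -1.0]] q [ 0.83 -0.1  -0.82  1.94 -0.08  1.27  1.46]
[-2.000e-04  1.000e-04  2.166e-01] 171.12387940204363
```

View pics/h.png

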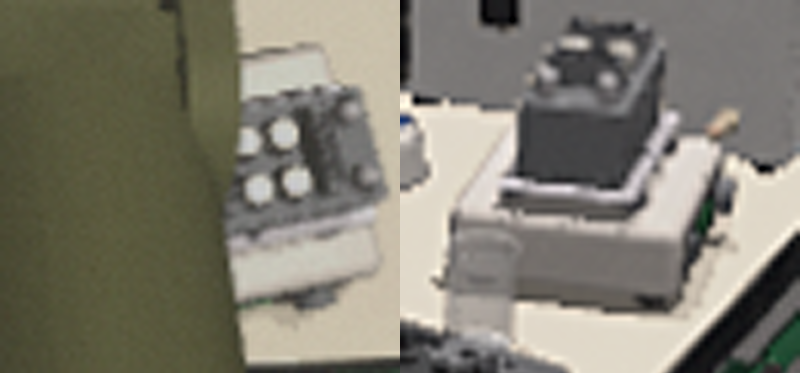

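The rack is flush all round in both views. Before descending on the cover I want to check finger clearance to the beaker, using the saved first top view with the finger outlines drawn in.

```bash
python3 - <<'E'
from h import *
c=cam('top'); im=cv2.imread('pics/top0.png'); o=(430,290); s=7
A=cv2.resize(im[290:372,430:540],None,fx=s,fy=s,interpolation=cv2.INTER_CUBIC)
def P(w): u=(proj(c,w)+.5)*1.4-.5; return ((u-o+.5)*s-.5)
def poly(pts,col): cv2.polylines(A,[np.array([P(q) for q in pts]).round().astype(int)],True,col,1)
M=np.array([[-.988,.154],[.154,.988]]); p=np.array([.446,-.0068])
for z,col in((.007,(0,0,255)),(.06,(0,255,255))):
    poly([[*(p+M@[a,b]),z] for a,b in((-.0095,-.05),(.0095,-.05),(.0095,-.035),(-.0095,-.035))],col)
    poly([[*(p+M@[a,b]),z] for a,b in((-.0095,.05),(.0095,.05),(.0095,.035),(-.0095,.035))],col)
t=np.linspace(0,6.28,30)
for z,col in((0,(0,255,0)),(.06,(255,0,0))): poly([[.456+.021*np.cos(a),-.087+.021*np.sin(a),z] for a in t],col)
poly([[*(p+M@[a,b]),.032] for a,b in((-.06,-.03),(.06,-.03),(.06,.03),(-.06,.03))],(255,0,255))
cv2.imwrite('pics/k.png',A)
E
```

```text
(no output)
```

View pics/k.png

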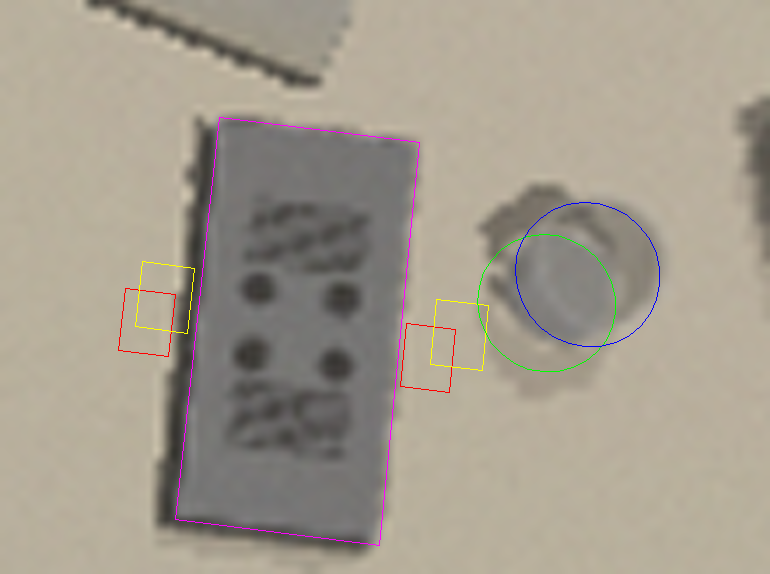

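The cover outline fits the image closely. With a 7.0 cm opening the finger clears the beaker by about 7 mm; fully open it would touch. I'm descending at 7.0 cm.

```bash
python3 -m jog '[[[0,0,3,0,0,0,7],[0,0,3,0,0,0,7],[0,0,3,0,0,0,7],[0,0,0,0,0,0,7],[0,0,3,0,0,0,7],[0,0,3,0,0,0,7],[0,0,2.5,0,0,0,7],[0,0,1.2,0,0,0,7],[0,0,0,0,0,0,7],[0,0,0,0,0,0,7]]]'; python3 -c "from h import *;st()"
```

```text
time: 19.35
position: [0.448, -0.0075, 0.0318]
tool_rot: [0.24, 3.131, -0.0]
ft_force: [0.5, -0.5, 0.6]
grip_width: 0.8
t 19.35 pos [ 0.448  -0.0075  0.0318] F [ 0.5 -0.5  0.6] T [ 0.13 -0.16  0.01] grip 0.8
M [[-0.988, 0.153, 0.002], [0.153, 0.988, -0.0], [-0.002, 0.0, -1.0]] q [ 0.75  0.21 -0.84  2.13  0.2   0.88  1.21]
```

```bash
python3 -m jog '[[[0.2,0.1,0.2,0,0,0,7],[0,0,0,0,0,0,5],[0,0,0,0,0,0,5],[0,0,0,0,0,0,5],[0,0,0,0,0,0,5],[0,0,0,0,0,0,5],[0,0,0,0,0,0,5]]]' 25; python3 -c "from h import *;st()"
```

```text
time: 20.05
position: [0.4455, -0.0064, 0.0292]
tool_rot: [0.24, 3.132, -0.001]
ft_force: [-1.5, 0.0, 6.2]
grip_width: 0.685
t 20.05 pos [ 0.4455 -0.0064  0.0292] F [-1.5  0.   6.2] T [0.03 0.17 0.02] grip 0.685
M [[-0.988, 0.152, 0.001], [0.152, 0.988, -0.001], [-0.001, -0.0, -1.0]] q [ 0.75  0.21 -0.84  2.14  0.2   0.87  1.21]
```

```bash
python3 -m jog '[[[0,0,-2,0,0,0,5],[0,0,-4,0,0,0,5],[0,0,-4,0,0,0,5],[0,0,-4,0,0,0,5],[0,0,-4,0,0,0,5],[-0.7,-3.7,0,0,0,0,5],[-0.7,-3.7,0,0,0,0,5],[-0.7,-3.7,0,0,0,0,5],[-0.7,-3.7,0,0,0,0,5],[-0.8,-3.8,0,0,0,0,5],[-0.8,-3.8,0,0,0,0,5],[0,0,0,0,0,8,5]]]' 40;  python3 -m jog '[[[0,0,0,0,0,8,5],[0,0,0,0,0,8,5],[0,0,0,0,0,8,5],[0,0,0,0,0,8,5],[0,0,0,0,0,8,5],[0,0,0,0,0,8,5],[0,0,0,0,0,8,5],[0,0,0,0,0,7.6,5],[0,0,0,0,0,0,5],[0,0,0,0,0,0,5],[0,0,0,0,0,0,5]]]'; python3 - <<'E'
from h import *
s,M=st(); a,b=cam('top'),cam('scene'); p=np.array(s['position']); np.save('fr2.npy',np.stack([a['frame'],b['frame']]))
for n in('top','scene'):
  for d in finder.trace('cover_mid',n)[:1]: print(n,d['conf'],d['region'].sum(),d['point'],cv2.boundingRect(d['region'].astype(np.uint8)))
o=np.array([.4549,-.2346]); print('delta tool cm',((np.array([*o,p[2]])-p)@M*100).round(2),'yaw',np.degrees(np.arctan2(M[1,1],M[0,1])).round(2))
A=b['frame'][110:185,320:395,::-1]; s=6; A=cv2.resize(A,None,fx=s,fy=s,interpolation=cv2.INTER_CUBIC)
B=a['frame'][195:270,375:435,::-1]; B=cv2.resize(B,None,fx=5,fy=6,interpolation=cv2.INTER_CUBIC)
# overlay expected cover box in scene at zero offset
def dr(I,c,o,sx,sy):
  for z in(.0028,-.0292):
    q=[(proj(c,p+M@[i*.06,j*.03,-z])-o+.5)*[sx,sy]-.5 for i,j in((-1,-1),(1,-1),(1,1),(-1,1))]
    cv2.polylines(I,[np.array(q).round().astype(int)],True,(0,0,255) if z>0 else (0,255,0),1)
dr(A,b,(320,110),6,6); dr(B,a,(375,195),5,6)
cv2.imwrite('pics/l.png',np.hstack([A,B]))
E
```

```text
time: 21.25
position: [0.4526, -0.2409, 0.2074]
tool_rot: [-0.475, -3.104, 0.002]
ft_force: [-0.8, 0.3, -1.8]
grip_width: 0.684
time: 22.35
position: [0.4542, -0.2342, 0.2083]
tool_rot: [-2.024, -2.402, 0.0]
ft_force: [0.3, 0.8, -1.5]
grip_width: 0.686
t 22.35 pos [ 0.4542 -0.2342  0.2083] F [ 0.3  0.8 -1.5] T [-0.04 -0.08  0.08] grip 0.686
M [[-0.17, 0.986, -0.0], [0.986, 0.17, 0.0], [0.0, -0.0, -1.0]] q [ 0.99  0.08 -0.58  1.82  0.05  1.25  0.56]
top 0.58 626 [0.541, 0.7527] (410, 214, 33, 28)
scene 0.63 353 [0.3083, 0.6395] (345, 118, 21, 20)
delta tool cm [-0.05  0.06 -0.  ] yaw 9.76
```

View pics/l.png

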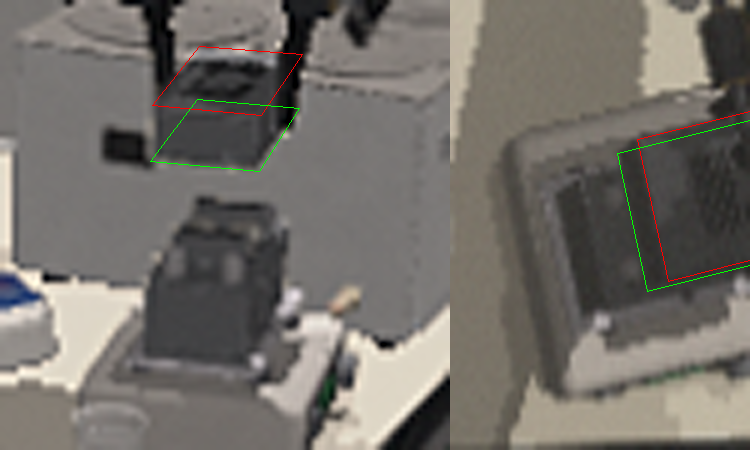

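The cover's image matches the overlay predicted for a zero in-hand offset, with edges within about half a pixel, and it sits over the rack. I'll lower to just above the studs and check the pose.

```bash
python3 -m jog '[[[0,0.1,2,0,0,0,5],[0,0,2,0,0,0,5],[0,0,0.6,0,0,0,5],[0,0,0,0,0,0,5],[0,0,0,0,0,0,5]]]'; python3 - <<'E'
from h import *
s,M=st();p=np.array(s['position']);print('delta tool cm',((np.array([.4549,-.2346,p[2]])-p)@M*100).round(2))
E
```

```text
time: 23.05
position: [0.4559, -0.2344, 0.1634]
tool_rot: [2.026, 2.399, 0.0]
ft_force: [0.6, 0.3, -3.0]
grip_width: 0.686
t 23.05 pos [ 0.4559 -0.2344  0.1634] F [ 0.6  0.3 -3. ] T [ 0.01 -0.12 -0.03] grip 0.686
M [[-0.168, 0.986, 0.001], [0.986, 0.168, -0.001], [-0.001, 0.001, -1.0]] q [ 0.98  0.12 -0.59  1.88  0.07  1.16  0.53]
delta tool cm [-0.01 -0.1  -0.  ]
```

```bash
python3 -m jog '[[[0,-0.1,0.4,0,0,0,5],[0,0,0.3,0,0,0,5],[0,0,0.3,0,0,0,5],[0,0,0,0,0,0,5],[0,0,0,0,0,0,5]]]'; python3 -m jog '[[[0,0,0.2,0,0,0,5],[0,0,0.2,0,0,0,5],[0,0,0,0,0,0,5],[0,0,0,0,0,0,5]]]'; python3 -c "from h import *;st()"
```

```text
time: 23.55
position: [0.4546, -0.2342, 0.1527]
tool_rot: [2.027, 2.4, 0.0]
ft_force: [0.9, 0.3, -2.0]
grip_width: 0.685
time: 23.95
position: [0.4549, -0.2347, 0.1493]
tool_rot: [2.026, 2.399, 0.0]
ft_force: [1.0, -0.3, 2.5]
grip_width: 0.69
t 23.95 pos [ 0.4549 -0.2347  0.1493] F [ 1.  -0.3  2.5] T [-0.1  -0.23  0.02] grip 0.69
M [[-0.167, 0.986, 0.001], [0.986, 0.167, -0.001], [-0.001, 0.001, -1.0]] q [ 0.97  0.14 -0.58  1.89  0.08  1.13  0.53]
```

It's in the sockets: contact came 6 mm below stud-tip height with almost no side force. Pressing while held, with the grip raised.

```bash
python3 -m jog '[[[0,0,0.3,0,0,0,5],[0,0,0.3,0,0,0,5],[0,0,0.3,0,0,0,5],[0,0,0,0,0,0,5]]]' 60; python3 -m jog '[[[0,0,0.3,0,0,0,5],[0,0,0.2,0,0,0,5],[0,0,0,0,0,0,5]]]'; python3 -c "from h import *;st()"
```

```text
time: 24.35
position: [0.4549, -0.2346, 0.1402]
tool_rot: [2.026, 2.399, -0.0]
ft_force: [0.9, -0.0, 4.9]
grip_width: 0.685
time: 24.65
position: [0.4549, -0.2346, 0.1401]
tool_rot: [2.026, 2.399, -0.004]
ft_force: [-12.5, 6.4, 38.6]
grip_width: 0.686
t 24.65 pos [ 0.4549 -0.2346  0.1401] F [-12.5   6.4  38.6] T [1.33 2.74 0.07] grip 0.686
M [[-0.167, 0.986, -0.0], [0.986, 0.167, -0.003], [-0.003, -0.001, -1.0]] q [ 0.97  0.15 -0.58  1.9   0.09  1.12  0.52]
```

It's home at 0.1401, against 0.1402 predicted. I'll release, then press each end of the cover top, where contact should come at TCP 0.165.

```bash
python3 -m jog '[[[0,0,-0.5,0,0,0,5],[0,0,0,0,0,0,8.7],[0,0,0,0,0,0,8.7],[0,0,0,0,0,0,8.7],[0,0,0,0,0,0,8.7],[0,0,0,0,0,0,8.7]]]';  python3 -m jog '[[[0,0,-2,0,0,0,8.7],[0,0,-4,0,0,0,8.7],[2.7,0,0,0,0,0,0],[0,0,0,0,0,0,0],[0,0,0,0,0,0,0],[0,0,0,0,0,0,0],[0,0,0,0,0,0,0],[0,0,0,0,0,0,0],[0,0,0,0,0,0,0],[0,0,0,0,0,0,0],[0,0,0,0,0,0,0],[0,0,0,0,0,0,0]]]'; python3 -c "from h import *;st()"
```

```text
time: 25.25
position: [0.4542, -0.2342, 0.1392]
tool_rot: [-2.027, -2.4, -0.0]
ft_force: [0.9, -0.2, -0.3]
grip_width: 0.981
time: 26.45
position: [0.4499, -0.2077, 0.1996]
tool_rot: [2.027, 2.4, 0.0]
ft_force: [0.4, 0.6, 0.1]
grip_width: 0.175
t 26.45 pos [ 0.4499 -0.2077  0.1996] F [0.4 0.6 0.1] T [-0.06 -0.1   0.04] grip 0.175
M [[-0.167, 0.986, 0.0], [0.986, 0.167, -0.0], [-0.0, 0.0, -1.0]] q [ 0.97  0.05 -0.6   1.87  0.03  1.23  0.53]
```

```bash
python3 -m jog '[[[0,0,0,0,0,0,0],[0,0,1.5,0,0,0,0],[0,0,1.5,0,0,0,0],[0,0,0.4,0,0,0,0],[0,0,0.3,0,0,0,0],[0,0,0.2,0,0,0,0],[0,0,0,0,0,0,0]]]'; python3 -m jog '[[[0,0,-1,0,0,0,0],[0,0,-1,0,0,0,0],[-3,0,0,0,0,0,0],[-2.4,0,0,0,0,0,0],[0,0,0,0,0,0,0],[0,0,1,0,0,0,0],[0,0,0.6,0,0,0,0],[0,0,0.3,0,0,0,0],[0,0,0.2,0,0,0,0],[0,0,0,0,0,0,0]]]'; python3 -c "from h import *;st()"
```

```text
time: 27.15
position: [0.4492, -0.2073, 0.1653]
tool_rot: [-2.026, -2.399, 0.005]
ft_force: [-12.7, 5.6, 31.3]
grip_width: 0.0
time: 28.15
position: [0.459, -0.2599, 0.1653]
tool_rot: [2.025, 2.401, -0.005]
ft_force: [-12.8, 6.6, 36.9]
grip_width: 0.006
t 28.15 pos [ 0.459  -0.2599  0.1653] F [-12.8   6.6  36.9] T [ 1.4   3.04 -0.04] grip 0.006
M [[-0.169, 0.986, -0.001], [0.986, 0.169, -0.003], [-0.002, -0.002, -1.0]] q [ 0.99  0.16 -0.57  1.84  0.09  1.17  0.56]
```

Both cover ends bottom at 0.1653. I'll retreat clear and take a final look.

```bash
python3 -m jog '[[[0,0,-3,0,0,0,0],[0,0,-4,0,0,0,0],[4.5,1,0,0,0,0,0],[4.5,1,0,0,0,0,0],[4.5,1,0,0,0,0,0],[4.5,1,0,0,0,0,0],[4.5,1,0,0,0,0,0],[4.5,1,0,0,0,0,0],[4.5,1,0,0,0,0,0],[0,0,0,0,0,0,0],[0,0,0,0,0,0,0]]]'; python3 - <<'E'
from h import *
st(); a,b=cam('top'),cam('scene')
A=cv2.resize(a['frame'][195:270,345:455,::-1],(440,300),interpolation=cv2.INTER_CUBIC)
B=cv2.resize(b['frame'][130:205,315:395,::-1],(320,300),interpolation=cv2.INTER_CUBIC)
cv2.imwrite('pics/m.png',np.vstack([np.hstack([A,B]),cv2.resize(a['frame'][190:270,80:460,::-1],(760,160))]))
E
```

```text
time: 29.25
position: [0.4742, 0.0632, 0.2289]
tool_rot: [-2.021, -2.405, 0.002]
ft_force: [0.0, 0.6, -0.3]
grip_width: 0.004
t 29.25 pos [0.4742 0.0632 0.2289] F [ 0.   0.6 -0.3] T [-0.04 -0.11 -0.03] grip 0.004
M [[-0.172, 0.985, -0.001], [0.985, 0.172, -0.001], [-0.001, -0.001, -1.0]] q [ 0.71 -0.01 -0.88  1.86 -0.01  1.29  0.  ]
```

View pics/m.png

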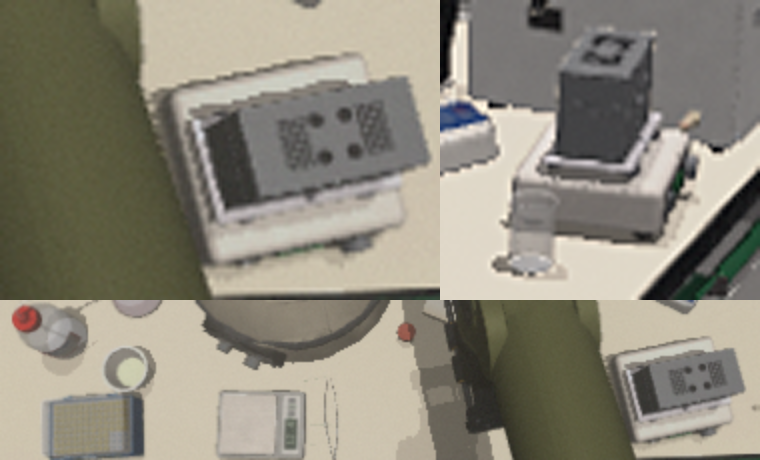

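The rack and cover stand flush and stacked with no gaps. The beaker, stopper, forceps, balance, mortar and tip box are where they were. Handing in.

```bash
python3 -c "
from bench import close_job; print(close_job())"
```

```text
the job is handed in; nothing more can be done
None
```

The vial rack is home on the shaker's four studs and the hold-down cover is home on the rack. I pressed the rack in first, then fitted and pressed the cover. I handed the job in at about 29 s, with the gripper clear of everything. `close_job` gives no verdict.

- **Rack:** each press bar bottomed out at tool height 0.152 m, exactly the home height, under 54 N at one end and 38 N at the other.
- **Cover:** both ends of its top bottomed out at 0.1653 m against 0.165 m expected, under 31 N and 37 N.
- **Final pictures:** the stack looks flush and upright from both cameras. The bystander objects appear to be where they started; I compared them by eye rather than measuring them.
- **Disagreements:** the two cameras put the platform about 4 mm apart along its long side. Setting the rack on also showed a side force, from being roughly 1 mm off. I corrected that by feel before pressing, and no check failed.

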